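# Open the melting furnace and load its crucible

### The arm

A 7-joint arm with a two-finger parallel gripper is mounted at the origin on the work surface. World frame = base frame: x ahead of the robot, y to its left, z up, the work surface at z = 0. Lengths are in m, angles in rad, forces in N, time in s.
With the tool pointing down it reaches from about 0.35 to 0.9 m from the base axis. Payload 19.9 kg.
Tool frame: the origin (TCP) lies between the finger pads; the fingertips stand 19 mm ahead of it and the grasp point (between the pads) is the TCP; z points along the fingers, y is the line along which they close (so a half turn about z gives the same grasp; the last joint's range is limited). The gripper opens to 94 mm and grips with 3 to 60 N. Pads are 16 mm wide; open, the fingers measure 119 mm over their backs; the gripper's body (75 mm by 177 mm) begins 78 mm behind the grasp point.
Start: joints at [1.107, 0.417, -0.01, 1.614, 0.005, 1.111, -0.053], TCP at [0.256, -0.57, 0.224] pointing down, gripper open.
Joint ranges: [-2.81, 2.81], [-0.39, 2.02], [-1.27, 1.25], [0.06, 2.57], [-1.19, 4.33], [0.19, 2], [-2.82, 2.82]. Speed limits (rad/s): [1.89, 1.89, 2.39, 2.39, 3.01, 3.01, 3.01].

### API

Orientations are given as a 3x3 rotation matrix whose columns are the frame's x, y, z axes.
In Python, from rig import robot gives the robot as it stands. Calls block until the motion is done:
- robot.move_ptp(position, orientation): joint-space move of the TCP to a pose.
- robot.move_linear(position, velocity=0.15, frame=None, threshold=None): straight line of the TCP; frame=None keeps the orientation; velocity is the mean speed in m/s. With threshold (N) it stops when the force on the tool has changed by that much, and returns True; else False.
- robot.goto_joints(angles): joint-space move.
- robot.gripper_to(opening): finger opening in m; the grip force is fixed at half the most; returns when the fingers have stopped.
- robot.pause(seconds).
- robot.ik(position, orientation): joint angles nearest the present ones, or None.
- robot.get_state(): the state.
- robot.grab_frame(name): name is "side" or "top"; returns the picture (480x640x3 uint8, red, green, blue); there is no depth.
- robot.camera_info(name): a dict with "fx", "fy", "cx", "cy" (pixels), "dist" ([k1, k2, p1, p2, k3] as OpenCV has them; the pictures are not rectified), "rvec" (rotation vector, rad) and "tvec" (3), from world to camera coordinates, as OpenCV has them. Camera axes: x right, y down, z forward; pixel columns grow to the right and rows downward; lengths in m; the calibration is good to about 2 mm. A picture is of the moment at which its call begins. camera_info takes no time and is no camera call.
A pose or a line that the arm cannot do raises robot.PlanningError and nothing moves.
- robot.sign_off(): hands the job in; it is judged then, once.
The state is a dict: "time": time; "qpos": joint angles; "joint_vel": joint speeds; "effort": joint torques, N m; "ee_pos": TCP position; "tool_rot": TCP orientation; "force": force on the tool from outside, world axes, zero at the start; "moment": the same for the moment, N m; "opening": finger opening in m; "grasp_force": force on a finger pad.
Only numpy, scipy, OpenCV 4.12 (cv2) and the standard library are available. Lean on these libraries where they do the work, as an engineer would, in place of code of your own. Each camera call takes 0.05 s, during which the arm holds its last target. There are 200 camera calls.

### The job

Load the cold blue melting furnace: lift its counterweighted lid by the bar handle past the balance point, keep hold as it goes over and, feeling for its stop, ease it down there, so that it rests wide open by itself when you let go. Then stand the dark graphite crucible in the well, fully home on its rim, and let go. The furnace is light and stands loose: never drag or rock it by forcing the lid, never let the lid fall or slam, never press or knock the brittle crucible into place, and leave the other things on the bench alone.

Things in the scene. Friction and masses are not known exactly. Their poses are not given: they have to be found in the camera images.
- furnace: Small blue bench furnace, only 2.2 kg, standing loose on rubber feet: more than about 10 N of pull or push on the bar rocks it. Housing 150 x 150 mm, flat top 155 mm up; base plate runs to 162 mm behind the centre. Origin: on the bench under the centre of the well; own x points from the front panel to the hinge, y along the hinge axis, z up.
- well (a point): Centre of the well's mouth in the furnace top, 155 mm above the bench. Round blind hole 46 mm across, 74 mm deep, 2 mm chamfer, under the lid. The hinge axis is 80 mm behind it; wide open, the lid stands up or leans back there and leaves at least 60 mm free behind the centre.
- hinge (a point): Point on the lid's hinge axis, midway between the ears, 178 mm above the bench. The axis is the furnace's y axis direction; opening carries the bar handle from the front, up and over towards the furnace's +x.
- bar (a point): Middle of the lid's bar handle: round, rubber-sleeved, 12 mm thick, 100 mm long, parallel to the hinge axis, on a steel fork at its ends (80 mm free between), 165 mm from the hinge axis. Lid shut: 190 mm above the bench, 35 mm above the housing top, 10 mm ahead of its front, 29 mm free behind. It turns with the lid, so in fingers held upright it rolls, creeping up to 10 mm along the pads.
- lid (a joint): Lid angle, 0 shut, growing as it opens. 0.85 kg plus a 0.62 kg counterweight clamped anywhere along its tail rod: balance somewhere at 0.6 to 1.0 rad; below it falls shut, above it falls open. It comes to rest on a rubber-tipped stop screw on a post behind, set differently each time (1.63 to 1.91 rad): feel for it. Weight at the bar about 2 to 4 N either way. Low hinge friction.
- crucible: Dark graphite crucible, 0.32 kg, standing upright on the bench: round body 44 mm across and 69 mm long, then a thicker rim 54 mm across and 27 mm tall, 96 mm in all, open above. Grip it by the rim. Origin: centre of its foot; z up.
- crucible_seat (a point): Point on the crucible's axis at the underside of its rim, 69 mm above its foot. Fully home, the rim rests on the furnace top and this point meets the well's mouth point.
- spare: Spare crucible, WHITE ceramic cup, not the one to load: 66 mm across its rim, 70 mm tall, standing upright. Origin: centre of its foot.
- ingot_mould: Flat dark steel ingot mould 50 x 90 x 28 mm with a short wooden handle along its +y. Origin: centre of its underside.
- pliers: Pliers with red handles, 150 mm long, lying along its x axis. Origin: under the rivet.
- yellow_tray: Open yellow plastic tray 130 x 90 x 24 mm with small findings in it. Origin: centre of its underside.
- ring_box: Open maroon box 100 x 85 x 45 mm with rings. Origin: centre of its underside.
- disc_box: Clear plastic box 105 x 85 x 40 mm of sanding discs. Origin: centre of its underside.
- bit_box: Small grey-blue box 80 x 36 x 40 mm with drill bits. Origin: centre of its underside.
- ring_mandrel: Steel ring mandrel, a tapered rod 285 mm long, up to 25 mm thick, lying along its x axis. Origin: under its middle.
There are look-alikes about, which are no part of the job. What is shaped like the crucible but orange is not meant.

How it is judged:
By the outcome, as a careful person would: the job done as asked, in the order asked, and still so for the second after the job is handed in, with the robot touching nothing.
It also fails if it takes over 72 s, if anything falls off the work surface, if the arm or the gripper's body presses on something with over 40 N, if the wrist force passes 120 N, or if a joint passes its speed limit or range.

## Working session

There is one attempt and no reset: what is moved stays moved. The work goes in short steps, each a Python script; the robot and the scene stay as the last script left them, time stands still between calls to the robot, and variables do not carry over. Pictures are saved under pics/ and viewed, at most 10 in all, crops included, and the job is handed in when it is done.

```bash
ls; mkdir -p pics
python3 - <<'E'
from rig import robot
import cv2
for n in("side","top"):
    im=robot.grab_frame(n); cv2.imwrite(f"pics/{n}0.png",im[:,:,::-1]); i=robot.camera_info(n); print(n,i)
    R=cv2.Rodrigues(i["rvec"])[0]; print(-R.T@i["tvec"])
E
```

```text
pics
side {'fx': 577.0860447989105, 'fy': 577.0860447989105, 'cx': 317.8503434469656, 'cy': 238.506975269024, 'dist': array([-0.14678328,  0.        ,  0.        ,  0.        ,  0.        ]), 'rvec': array([ 0.34798986, -2.88088824,  1.02714926]), 'tvec': array([0.53446045, 0.1924734 , 1.54629148])}
[0.34822383 0.93325922 1.31205133]
top {'fx': 450.0638550672193, 'fy': 450.0638550672193, 'cx': 309.3686825224919, 'cy': 242.25667840728283, 'dist': array([0.01436698, 0.        , 0.        , 0.        , 0.        ]), 'rvec': array([ 2.17668466, -2.1879621 ,  0.08160054]), 'tvec': array([-0.00163167,  0.59252562,  1.11540537])}
[ 0.50642403 -0.00558408  1.15703152]
```

View pics/side0.png

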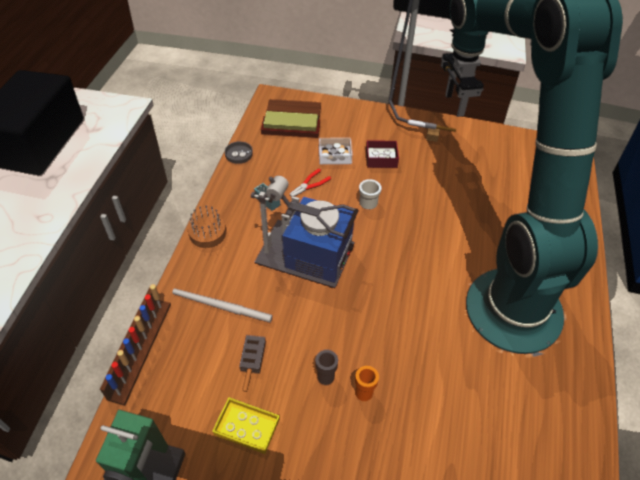

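View pics/top0.png

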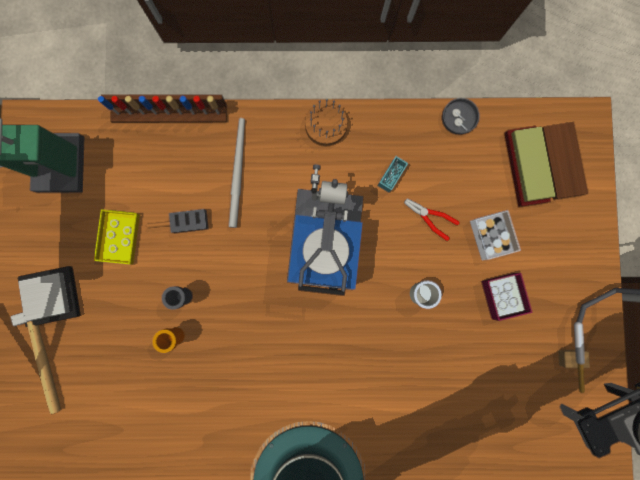

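The side view shows the furnace (~320,240), the dark crucible (~326,367) and the orange one (~366,382). In the top view the furnace is at ~(326,250) with its bar at ~(322,290) facing the robot, and the dark crucible is at ~(175,297). Next I'll enlarge the details.

Run:
```python
import cv2,numpy as np
s=cv2.imread("pics/side0.png");t=cv2.imread("pics/top0.png")
a=cv2.resize(t[180:310,270:390],(0,0),fx=4.4,fy=4.4,interpolation=cv2.INTER_CUBIC)[:, :400*2]
b=cv2.resize(s[170:290,245:365],(0,0),fx=4.4,fy=4.4,interpolation=cv2.INTER_CUBIC)
cv2.imwrite("pics/ct.png",a);cv2.imwrite("pics/cs.png",b)
```

```text
(no output)
```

View pics/ct.png

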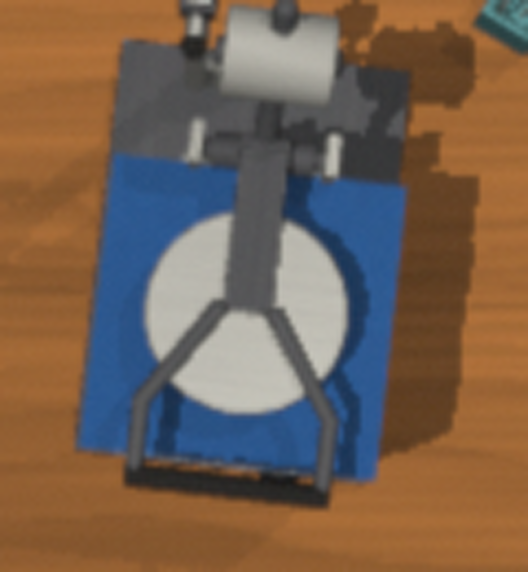

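View pics/cs.png

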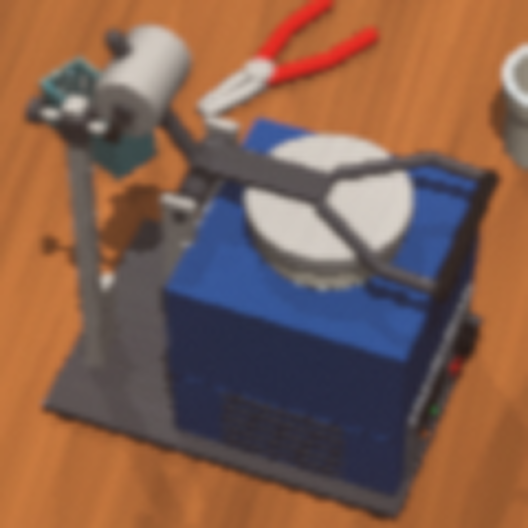

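The top crop shows bar ends at (127,475) and (329,497), and blue top corners at (113,155), (405,185), (377,478) and (80,450). The side crop shows bar ends at (487,180) and (440,288), and top corners at (262,122), (408,358) and (168,292).

```bash
cat > h.py <<'E'
from rig import robot
import numpy as np, cv2
def ray(n,p):
    i=robot.camera_info(n);K=np.array([[i["fx"],0,i["cx"]],[0,i["fy"],i["cy"]],[0,0,1]])
    u=cv2.undistortPoints(np.array([[p]],float),K,i["dist"])[0,0]
    R=cv2.Rodrigues(i["rvec"])[0]; return -R.T@i["tvec"], R.T@np.array([u[0],u[1],1])
def onz(n,p,z):
    c,d=ray(n,p); return c+d*(z-c[2])/d[2]
def tri(ps,pt):
    c1,d1=ray("side",ps);c2,d2=ray("top",pt)
    s=np.linalg.lstsq(np.c_[d1,-d2],c2-c1,rcond=None)[0]
    a,b=c1+s[0]*d1,c2+s[1]*d2; return (a+b)/2,np.linalg.norm(a-b)
E
python3 - <<'E'
from h import *
np.set_printoptions(precision=4,suppress=True)
T=lambda x,y:((x+.5)/4.4-.5+270,(y+.5)/4.4-.5+180)
S=lambda x,y:((x+.5)/4.4-.5+245,(y+.5)/4.4-.5+170)
tc=dict(bl=T(113,155),br=T(405,185),fr=T(377,478),fl=T(80,450),b1=T(127,475),b2=T(329,497))
sc=dict(br=S(262,122),fl=S(408,358),bl=S(168,292),b1=S(440,288),b2=S(487,180))
for k in sc: print(k,*tri(sc[k],tc[k]))
P=np.array([onz("top",tc[k],.155) for k in("bl","br","fr","fl")]);print(P,P.mean(0))
B=np.array([onz("top",tc[k],.19) for k in("b1","b2")]);print(B,B.mean(0)) 
B=np.array([onz("side",sc[k],.19) for k in("b1","b2")]);print(B,B.mean(0)) 
s=cv2.imread("pics/side0.png");t=cv2.imread("pics/top0.png")
im=[]
for a,x0,y0 in((t,145,265),(s,295,335)):
    c=cv2.resize(a[y0:y0+65,x0:x0+65],(0,0),fx=6,fy=6,interpolation=cv2.INTER_CUBIC); im.append(c)
cv2.imwrite("pics/cc.png",np.hstack(im))
for n,a,x0,y0 in(("top",t,145,265),("side",s,295,335)):
    c=a[y0:y0+65,x0:x0+65].astype(int); m=((c.max(2)<95)&(c.max(2)-c.min(2)<28)).astype(np.uint8)
    k,l,st,ce=cv2.connectedComponentsWithStats(m); print(n,[(st[i],ce[i]+[x0,y0]) for i in range(1,k) if st[i,4]>60])
E
```

```text
br [ 0.6245 -0.1232  0.1507] 0.008213415572608527
fl [0.4929 0.0431 0.1578] 0.0035019816889055705
bl [0.642  0.0261 0.1537] 0.004956024928790866
b1 [0.4812 0.0185 0.1958] 0.0035220875501723657
b2 [ 0.471  -0.0796  0.1848] 0.0009745719389127947
[[ 0.6443  0.0265  0.155 ]
 [ 0.6281 -0.1222  0.155 ]
 [ 0.4798 -0.106   0.155 ]
 [ 0.4946  0.0435  0.155 ]] [ 0.5617 -0.0395  0.155 ]
[[ 0.4828  0.019   0.19  ]
 [ 0.4716 -0.0791  0.19  ]] [ 0.4772 -0.0301  0.19  ]
[[ 0.4801  0.0134  0.19  ]
 [ 0.4699 -0.075   0.19  ]] [ 0.475  -0.0308  0.19  ]
top [(array([ 18,  22,  29,  22, 493], dtype=int32), array([176.5254, 296.8458]))]
side [(array([ 21,  17,  21,  32, 495], dtype=int32), array([325.9616, 366.6081]))]
```

View pics/cc.png

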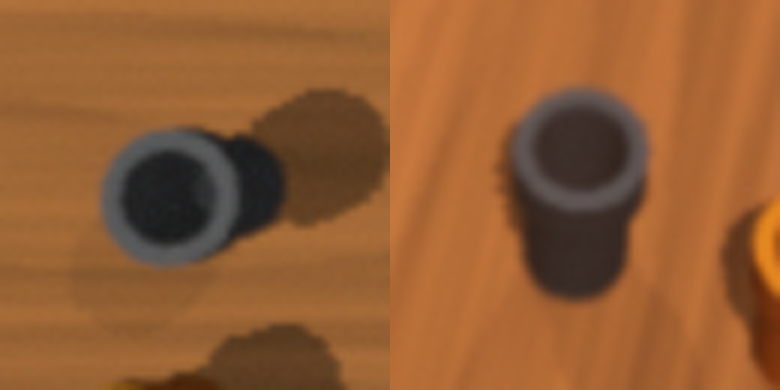

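The crucible rim outlines are clear: top crop centre (171,198), side crop centre (582,150). I'll triangulate them and check reachability along the arc.

```bash
cat >> h.py <<'E'
yaw=-0.107; fx=np.array([np.cos(yaw),np.sin(yaw),0]); fy=np.array([-fx[1],fx[0],0]); ez=np.array([0,0,1.])
W=np.array([.5617,-.0395,.155]); H=W+.08*fx+[0,0,.023]; r=.1654
def rot(ty): # tool closing along ty, pointing down
    z=-ez; return np.c_[np.cross(ty,z),ty,z]
def bar(phi,rr=r): return H+rr*(-np.cos(phi)*fx+np.sin(phi)*ez)
E
python3 - <<'E'
from h import *
np.set_printoptions(precision=4,suppress=True)
t=((171.5)/6-.5+145,(198.5)/6-.5+265); s=((192.5)/6-.5+295,150.5/6-.5+335)
C,e=tri(s,t);print("crucible",C,e,onz("top",t,.096),onz("side",s,.096))
st=robot.get_state();print(st["tool_rot"],st["force"],st["opening"],st["time"])
for sg in(1,-1):
    for p in(bar(.073)+[0,0,.06],bar(.073),bar(1),bar(1.98)): print("bar",sg,robot.ik(p,rot(sg*fx)))
    for p in([C[0],C[1],.092],[C[0],C[1],.3],W+[0,0,.15],W+[0,0,.023]): print("cru",sg,robot.ik(p,rot(sg*fy)))
E
```

```text
crucible [0.4568 0.315  0.0943] 0.0038183696137235584 [0.4588 0.3148 0.096 ] [0.4548 0.3156 0.096 ]
[[ 0.9124  0.4094 -0.0005]
 [ 0.4094 -0.9124  0.001 ]
 [-0.0001 -0.0011 -1.    ]] [0.4298 0.2383 0.7779] 0.0939846720541796 0.1
bar 1 [ 0.5378  0.1624 -0.5921  1.9206  0.1021  1.088  -0.2027]
bar 1 [ 0.5149  0.2383 -0.5836  1.9888  0.1596  0.9588 -0.2548]
bar 1 [ 0.5016  0.2593 -0.5888  1.6595  0.1497  1.2682 -0.2235]
bar 1 [ 0.3506  0.558  -0.5207  1.221   0.2693  1.4295 -0.2481]
cru 1 [ 0.0858  0.6842 -0.9958  1.8741  0.6944  0.977   0.2393]
cru 1 [ 0.2638  0.4865 -1.245   1.6697  0.4733  1.3324  0.4015]
cru 1 [ 0.5997  0.3125 -0.7266  1.6515  0.2162  1.26    1.2945]
cru 1 [ 0.5656  0.4419 -0.6993  1.7984  0.3289  1.0206  1.2028]
bar -1 [ 0.9452  0.2627 -1.0825  1.9109  0.2578  1.1186  2.7972]
bar -1 [ 0.91    0.3692 -1.0796  1.9789  0.3836  1.0165  2.6853]
bar -1 [ 0.8551  0.3856 -1.083   1.6498  0.3501  1.3193  2.7483]
bar -1 [ 0.6219  0.7243 -1.0869  1.2097  0.627   1.547   2.6803]
cru -1 [-0.0213  0.6051 -0.8301  1.8771  0.5608  0.9097 -2.7997]
cru -1 [ 0.2633  0.4859 -1.2439  1.6697  0.4726  1.332  -2.7395]
cru -1 [ 0.3242  0.2606 -0.3744  1.6603  0.0998  1.2396 -1.749 ]
cru -1 [ 0.2653  0.374  -0.3096  1.8083  0.1344  0.9798 -1.7772]
```

Run:
```python
from h import *
np.set_printoptions(precision=3,suppress=True)
b=bar(.0727); R=rot(fx)
robot.gripper_to(.030)
robot.move_ptp(b+[0,0,.11],R); 
robot.move_linear(b+[0,0,.05],.2); robot.pause(.3); f0=robot.get_state()["force"]
hit=robot.move_linear(b,.06,threshold=4); robot.pause(.2)
print(hit,robot.get_state()["ee_pos"],b,f0,robot.get_state()["time"],robot.get_state()["opening"])
np.save("f0.npy",f0)
off=0
for o in(.022,.018,.016,.0145,.0135,.0125):
    robot.gripper_to(o); s=robot.get_state(); f=s["force"]-f0
    print(o,s["opening"],s["grasp_force"],f,f@fx,off)
    if abs(f@fx)>1.2:   # one finger touching: move with the push
        off+=np.sign(f@fx)*.0015; robot.move_linear(b+off*fx,.05)
        print("  shifted",(robot.get_state()["force"]-f0)@fx)
    if s["opening"]-o>.0015: break
print(robot.get_state()["time"])
im=robot.grab_frame("side");cv2.imwrite("pics/s1.png",cv2.resize(im[150:290,245:385,::-1],(560,560)))
```

```text
False [ 0.477 -0.03   0.19 ] [ 0.477 -0.03   0.19 ] [-0.017  0.367  0.39 ] 5.2167 0.030232544134724468
0.022 0.022045100130559128 0.0 [-0.002 -0.65  -0.956] 0.06768332323861945 0
0.018 0.018264690280390197 0.0 [-0.43  -0.297 -0.305] -0.3962047846849981 0
0.016 0.015848943343575728 0.0 [ 0.205  0.505 -0.1  ] 0.14981508565755242 0
0.0145 0.014677369228414328 0.0 [-0.278 -1.167  0.3  ] -0.1518892434657206 0
0.0135 0.013443347154938138 0.0 [-1.026 -0.17  -0.568] -1.0022338224615601 0
0.0125 0.012623392626932777 0.8292118459939957 [-1.038 -0.255 -0.375] -1.0050458456824667 0
6.85
```

View pics/s1.png

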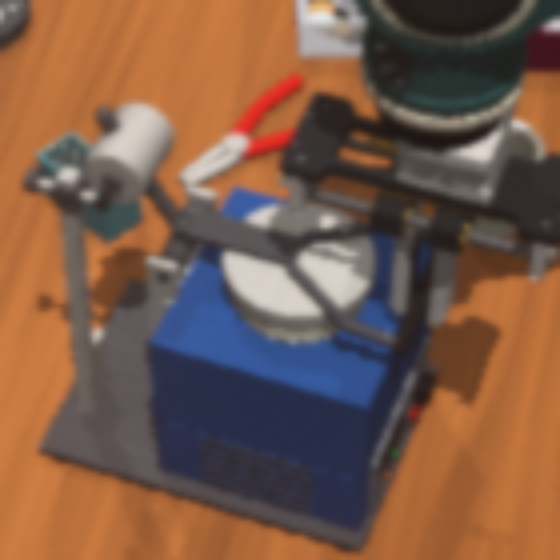

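It shows the fingers straddling the bar, centred, with the furnace undisturbed. Next I'll grip and follow the arc, correcting radially from the measured force.

```bash
cat >> h.py <<'E'
def F(n=4):
    v=[]
    for _ in range(n): v.append(robot.get_state()["force"]); robot.pause(.02)
    return np.mean(v,0)-np.load("f0.npy")
def step(phi,dr,v=.05,k=.0003):
    robot.move_linear(bar(phi,r+dr),v); f=F()
    er=-np.cos(phi)*fx+np.sin(phi)*ez; et=np.sin(phi)*fx+np.cos(phi)*ez
    fr,ft=f@er,f@et
    if abs(fr)>.8: dr+=k*fr
    return dr,fr,ft,f@fy
E
python3 - <<'E'
from h import *
robot.gripper_to(.008); s=robot.get_state(); print(s["opening"],s["grasp_force"],F(),s["time"])
dr=0
for i,phi in enumerate(np.arange(.11,1.56,.04)):
    dr,fr,ft,fl=step(phi,dr); print("%.2f dr %.4f fr %.1f ft %.1f fl %.1f"%(phi,dr,fr,ft,fl))
    if max(abs(fr),abs(ft),abs(fl))>7.5: print("ABORT");break
print(phi,dr,robot.get_state()["time"],robot.get_state()["opening"])
E
```

```text
0.011122057778731037 29.998140335083008 [-5.62574635 -0.03200707  3.19133759] 7.1167
0.11 dr 0.0012 fr 3.9 ft -4.4 fl 0.1
0.15 dr -0.0006 fr -5.9 ft -4.2 fl -1.0
0.19 dr 0.0010 fr 5.3 ft -3.7 fl -1.1
0.23 dr -0.0012 fr -7.3 ft -4.2 fl -2.4
0.27 dr 0.0020 fr 10.7 ft -3.5 fl -1.9
ABORT
0.26999999999999996 0.002020364401622129 8.9333 0.011234781624674266
```

Run:
```python
from h import *
dr=0.0001
for i,phi in enumerate(np.r_[.27,np.arange(.31,1.56,.04)]):
    dr,fr,ft,fl=step(phi,dr,k=.00006); print("%.2f dr %.4f fr %.1f ft %.1f fl %.1f"%(phi,dr,fr,ft,fl))
    if max(abs(fr),abs(ft),abs(fl))>7: print("ABORT");break
print(phi,dr,robot.get_state()["time"],robot.get_state()["opening"])
```

```text
0.27 dr 0.0003 fr 3.6 ft -3.2 fl -3.2
0.31 dr 0.0006 fr 4.0 ft -2.8 fl -3.5
0.35 dr 0.0007 fr 2.1 ft -3.7 fl -4.0
0.39 dr 0.0008 fr 2.5 ft -2.8 fl -4.8
0.43 dr 0.0010 fr 1.9 ft -2.9 fl -5.3
0.47 dr 0.0010 fr 0.5 ft -3.3 fl -6.1
0.51 dr 0.0011 fr 3.1 ft -2.7 fl -6.2
0.55 dr 0.0012 fr 0.9 ft -2.8 fl -5.8
0.59 dr 0.0014 fr 3.1 ft -2.5 fl -6.2
0.63 dr 0.0015 fr 1.3 ft -2.7 fl -6.5
0.67 dr 0.0015 fr 1.5 ft -3.5 fl -6.7
0.71 dr 0.0018 fr 3.5 ft -2.5 fl -7.0
0.75 dr 0.0019 fr 2.0 ft -2.5 fl -7.2
ABORT
0.7499999999999998 0.001872101208524242 13.45 0.011264918299201359
```

```bash
cat >> h.py <<'E'
def step2(phi,dr,dl,v=.05,k=.00006):
    robot.move_linear(bar(phi,r+dr)+dl*fy,v); f=F()
    er=-np.cos(phi)*fx+np.sin(phi)*ez; et=np.sin(phi)*fx+np.cos(phi)*ez
    fr,ft,fl=f@er,f@et,f@fy
    return dr+k*fr,dl+k*fl,fr,ft,fl
E
python3 - <<'E'
from h import *
dr=0.0019;dl=-.0004
for i,phi in enumerate(np.r_[.75,np.arange(.79,1.61,.04)]):
    dr,dl,fr,ft,fl=step2(phi,dr,dl); print("%.2f dr %.4f dl %.4f fr %.1f ft %.1f fl %.1f"%(phi,dr,dl,fr,ft,fl))
    if max(abs(fr),abs(ft),abs(fl))>7.5: print("ABORT");break
print(phi,dr,dl,robot.get_state()["time"],robot.get_state()["opening"])
E
```

```text
0.75 dr 0.0020 dl -0.0007 fr 1.2 ft -2.5 fl -5.4
0.79 dr 0.0024 dl -0.0010 fr 7.0 ft -1.3 fl -4.5
0.83 dr 0.0027 dl -0.0012 fr 4.7 ft -2.5 fl -3.0
0.87 dr 0.0031 dl -0.0013 fr 7.1 ft -1.9 fl -2.3
0.91 dr 0.0034 dl -0.0014 fr 4.2 ft -1.7 fl -0.9
0.95 dr 0.0038 dl -0.0013 fr 6.6 ft -1.6 fl 0.9
0.99 dr 0.0039 dl -0.0013 fr 3.2 ft -1.9 fl 0.4
1.03 dr 0.0043 dl -0.0013 fr 5.9 ft -1.0 fl 0.4
1.07 dr 0.0046 dl -0.0012 fr 5.3 ft -1.3 fl 0.4
1.11 dr 0.0050 dl -0.0013 fr 5.9 ft -0.7 fl -0.8
1.15 dr 0.0051 dl -0.0013 fr 3.0 ft -0.5 fl -0.8
1.19 dr 0.0054 dl -0.0015 fr 4.3 ft -0.5 fl -2.2
1.23 dr 0.0057 dl -0.0016 fr 5.2 ft -0.9 fl -2.6
1.27 dr 0.0060 dl -0.0017 fr 4.3 ft -0.8 fl -1.1
1.31 dr 0.0062 dl -0.0018 fr 4.2 ft -0.4 fl -2.1
1.35 dr 0.0065 dl -0.0019 fr 4.5 ft 0.3 fl -1.4
1.39 dr 0.0067 dl -0.0020 fr 4.2 ft 0.2 fl -2.1
1.43 dr 0.0069 dl -0.0021 fr 2.1 ft 0.8 fl -1.7
1.47 dr 0.0070 dl -0.0022 fr 1.5 ft -0.0 fl -1.6
1.51 dr 0.0071 dl -0.0023 fr 2.6 ft 0.8 fl -1.7
1.55 dr 0.0074 dl -0.0025 fr 4.6 ft 0.7 fl -2.2
1.59 dr 0.0077 dl -0.0026 fr 4.7 ft 1.1 fl -1.8
1.5900000000000007 0.007673936060511111 -0.0025654094424367876 21.1667 0.010978635577020442
```

Run:
```python
from h import *
dr=.0077;dl=-.0026
for phi in(1.63,1.67):
    dr,dl,fr,ft,fl=step2(phi,dr,dl); print("%.3f fr %.1f ft %.1f fl %.1f"%(phi,fr,ft,fl))
n=0
while phi<2.02:
    phi+=.012
    hit=robot.move_linear(bar(phi,r+dr)+dl*fy,.03,threshold=3.5); f=F(3)
    er=-np.cos(phi)*fx+np.sin(phi)*ez; et=np.sin(phi)*fx+np.cos(phi)*ez
    fr,ft,fl=f@er,f@et,f@fy; dr+=6e-5*fr; dl+=6e-5*fl
    print("%.3f %d dr %.4f fr %.1f ft %.1f fl %.1f"%(phi,hit,dr,fr,ft,fl))
    if ft<-2.2 or max(abs(fr),abs(fl))>8: break
s=robot.get_state();print(s["ee_pos"],s["time"])
im=robot.grab_frame("side");cv2.imwrite("pics/s2.png",cv2.resize(im[130:290,225:385,::-1],(560,560)))
```

```text
1.630 fr 1.5 ft 1.3 fl -2.0
1.670 fr -1.9 ft 1.8 fl -1.2
1.682 0 dr 0.0075 fr -3.1 ft 1.7 fl -1.6
1.694 0 dr 0.0072 fr -4.3 ft 1.8 fl -1.5
1.706 0 dr 0.0071 fr -2.1 ft 0.9 fl -0.0
1.718 0 dr 0.0070 fr -1.8 ft 1.7 fl 0.3
1.730 0 dr 0.0070 fr 0.2 ft 1.2 fl -0.0
1.742 0 dr 0.0071 fr 1.5 ft 1.2 fl -0.2
1.754 0 dr 0.0072 fr 1.7 ft 1.3 fl -0.6
1.766 0 dr 0.0073 fr 2.5 ft 1.3 fl -1.0
1.778 0 dr 0.0074 fr 0.1 ft 1.8 fl -0.7
1.790 0 dr 0.0073 fr -1.2 ft 1.4 fl -0.9
1.802 0 dr 0.0071 fr -3.6 ft 1.9 fl -0.5
1.814 0 dr 0.0069 fr -2.8 ft 1.8 fl -0.7
1.826 0 dr 0.0067 fr -2.9 ft 2.0 fl -0.6
1.838 0 dr 0.0066 fr -1.6 ft 1.7 fl -0.8
1.850 0 dr 0.0065 fr -2.3 ft 1.9 fl -0.8
1.862 0 dr 0.0065 fr -0.3 ft 1.5 fl -0.1
1.874 0 dr 0.0064 fr -1.1 ft 2.2 fl 0.3
1.886 0 dr 0.0064 fr -0.7 ft 1.5 fl -0.2
1.898 0 dr 0.0064 fr 0.5 ft 1.7 fl -0.5
1.910 0 dr 0.0064 fr -0.1 ft 2.5 fl -0.7
1.922 0 dr 0.0063 fr -0.7 ft 1.8 fl -0.9
1.934 0 dr 0.0062 fr -2.2 ft 1.8 fl -1.7
1.946 0 dr 0.0062 fr -0.7 ft -3.9 fl -1.5
[ 0.7031652  -0.05828207  0.33765658] 28.7833
```

View pics/s2.png

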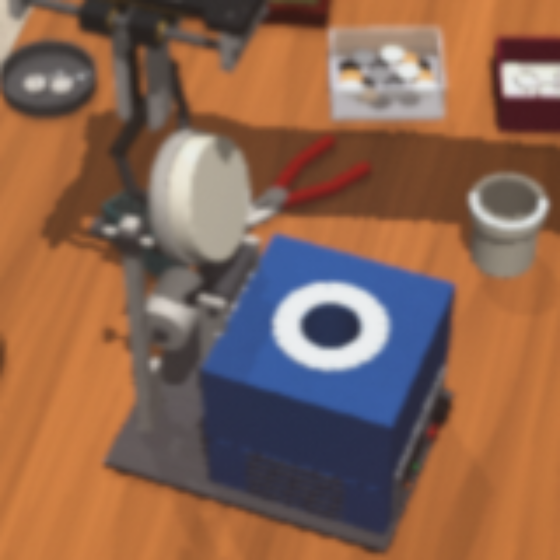

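The picture shows the lid leaning back with its stop reached (force reversed at φ=1.946). The well is clear, a dark ellipse with a white ring at crop (331,325). I'll release and re-measure the well.

Run:
```python
from h import *
np.set_printoptions(precision=4,suppress=True)
robot.move_linear(bar(1.943,r+.0062)-.0026*fy*1.05,.02); print(F())
robot.gripper_to(.018); print(F()); robot.gripper_to(.034)
p=robot.get_state()["ee_pos"]; robot.move_linear(p+[0,0,.07],.15)
robot.move_ptp([.4568,.315,.24],rot(fy)); robot.gripper_to(.085)
out=[]
for n,(x0,y0,x1,y1) in(("side",(270,190,350,250)),("top",(290,215,370,290))):
    im=robot.grab_frame(n); cv2.imwrite(f"pics/{n}3.png",im[:,:,::-1]); c=im[y0:y1,x0:x1].astype(int)
    m=((c.min(2)>130)&(c.max(2)-c.min(2)<70)).astype(np.uint8)
    cs,_=cv2.findContours(m,cv2.RETR_CCOMP,cv2.CHAIN_APPROX_NONE)
    for k in cs:
        if len(k)>18: e=cv2.fitEllipse(k); q=np.array(e[0])+[x0,y0]; print(n,q,e[1],onz(n,q,.155))
    out.append(cv2.resize(im[y0-40:y0+100,x0-30:x0+100,::-1],(390,420)))
cv2.imwrite("pics/w.png",np.hstack(out)); print(robot.get_state()["time"],robot.get_state()["qpos"])
```

```text
[-3.0675 -4.5965 -0.2528]
[-0.0756  0.2004 -0.5669]
side [274.4317 218.5139] (5.344346523284912, 10.934075355529785) [ 0.6769 -0.0253  0.155 ]
side [285.6978 194.755 ] (13.6909761428833, 30.864822387695312) [ 0.6711 -0.1164  0.155 ]
top [324.9282 251.2753] (37.98401641845703, 38.09184646606445) [ 0.5621 -0.0394  0.155 ]
top [324.918  251.2593] (22.101606369018555, 22.17827033996582) [ 0.5621 -0.0394  0.155 ]
33.425 [ 0.1031  0.4341 -0.9797  1.7495  0.3893  1.1681  0.4735]
```

View pics/w.png

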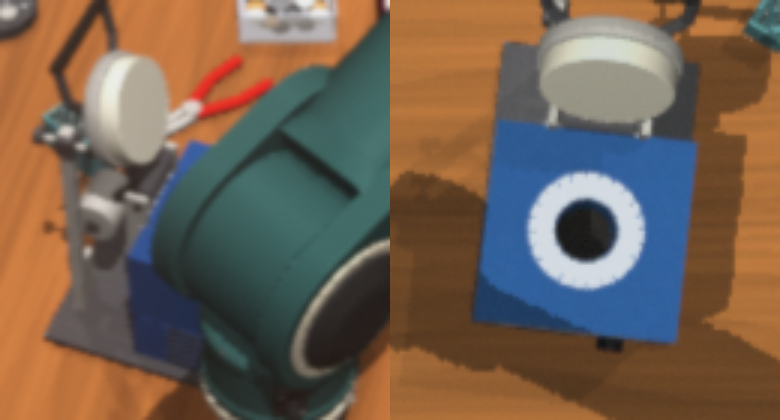

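The lid rests open on its own, with the post at the left in the side view. In the top view the furnace hasn't shifted, and the well is at (324.9,251.3). I'll centre the crucible by gripping it once along each axis, then lift it.

Run:
```python
from h import *
np.set_printoptions(precision=4,suppress=True)
print("well side",onz("side",(331.5/3.5-.5+225,325.5/3.5-.5+130),.155))
c=np.array([.4568,.315,0])
def grip(c,R):
    robot.move_ptp(c+[0,0,.16],R); robot.pause(.1); np.save("f0.npy",robot.get_state()["force"])
    print("hit",robot.move_linear(c+[0,0,.092],.1,threshold=6))
    for o in(.062,.057): robot.gripper_to(o)
    robot.gripper_to(.050); s=robot.get_state(); print(s["ee_pos"],s["opening"],s["grasp_force"],F(2))
robot.gripper_to(.080)
grip(c,rot(fx)); robot.gripper_to(.080); robot.move_linear(c+[0,0,.16],.2)
grip(c,rot(fy)); robot.move_linear(c+[0,0,.28],.15); robot.pause(.2)
s=robot.get_state();print(s["time"],F(),s["opening"],s["ee_pos"])
```

```text
well side [ 0.5582 -0.0409  0.155 ]
hit False
[0.4569 0.315  0.092 ] 0.05336075007035867 29.97734248638153 [ 1.8986 -0.3607 -0.4241]
hit False
[0.4568 0.315  0.092 ] 0.05364709381131101 29.992595314979553 [-0.4412  0.1399 -0.5142]
43.2 [ 0.2858  0.3865 -4.3031] 0.05362779961661117 [0.4566 0.315  0.2796]
```

Run:
```python
from h import *
np.set_printoptions(precision=4,suppress=True)
w=np.array([.5610,-.0397,0])
robot.move_linear(w+[0,0,.28],.2); robot.move_linear(w+[0,0,.253],.1); robot.pause(.2)
s=robot.get_state(); np.save("f0.npy",s["force"]); m0=s["moment"]; np.save("m0.npy",m0); print(s["force"],s["time"])
for i in range(6):
    hit=robot.move_linear(w+[0,0,.182],.03,threshold=2.5); f=F(3); s=robot.get_state()
    print(hit,s["ee_pos"],f,s["moment"]-m0,s["time"])
    if not hit or s["ee_pos"][2]<.19: break
    # ease the side force: step in its direction
    d=np.array([f[0],f[1],0]); n=np.linalg.norm(d)
    if n<.8: break
    w=w+d/n*min(.0008,n*.0002)
    robot.move_linear(np.r_[w[:2],s["ee_pos"][2]+.0008],.02)
```

```text
[ 0.0058 -0.1007 -3.9357] 45.8833
True [ 0.5602 -0.0401  0.2161] [-0.2248 -0.401  -0.2638] [0.0368 0.0169 0.0468] 47.2167
```

Run:
```python
from h import *
np.set_printoptions(precision=4,suppress=True)
w=robot.get_state()["ee_pos"].copy(); print(w)
for i in range(8):
    hit=robot.move_linear([w[0],w[1],.1805],.03,threshold=3); f=F(3); s=robot.get_state()
    print(hit,s["ee_pos"],f,s["time"])
    if not hit or s["ee_pos"][2]<.1815: break
    w[:2]+=np.clip(f[:2]*.0001,-.0006,.0006)
    if f[2]>2: robot.move_linear([w[0],w[1],s["ee_pos"][2]+.0008],.02)
```

```text
[ 0.5602 -0.0401  0.2161]
False [ 0.5603 -0.0401  0.1807] [0.0079 0.2916 0.3206] 48.6167
```

Run:
```python
from h import *
np.set_printoptions(precision=4,suppress=True)
w=robot.get_state()["ee_pos"].copy(); z=w[2]
while z>.174:
    z-=.0005; robot.move_linear([w[0],w[1],z],.01); f=F(3)
    print("%.4f"%robot.get_state()["ee_pos"][2],f)
    if f[2]>1.5: break
print(robot.get_state()["time"])
```

```text
0.1802 [ 0.1865  0.2624 -0.0878]
0.1797 [-0.0707  0.4553  0.112 ]
0.1792 [-0.7206  0.1217  0.4018]
0.1787 [-0.0376 -0.3126  0.0186]
0.1782 [-0.0046 -0.0175  0.0104]
0.1780 [-2.8495 -0.7147  9.0002]
50.4167
```

Run:
```python
from h import *
np.set_printoptions(precision=4,suppress=True)
w=robot.get_state()["ee_pos"].copy()
robot.move_linear([w[0],w[1],.1781],.02); print(F(3))
robot.gripper_to(.058); print(F(3)); robot.gripper_to(.080)
robot.move_linear([w[0],w[1],.30],.15)
robot.move_ptp([.35,.25,.35],rot(fy)); robot.pause(.2)
out=[]
for n,x0,y0 in(("side",235,110),("top",260,160)):
    im=robot.grab_frame(n); out.append(cv2.resize(im[y0:y0+140,x0:x0+130,::-1],(390,420),interpolation=cv2.INTER_CUBIC))
cv2.imwrite("pics/end.png",np.hstack(out)); print(robot.get_state()["time"],robot.get_state()["force"])
```

```text
[-0.7954  0.0907  3.4337]
[-0.0945  0.1865  3.8423]
54.2583 [-0.1623  0.4868 -0.4494]
```

View pics/end.png

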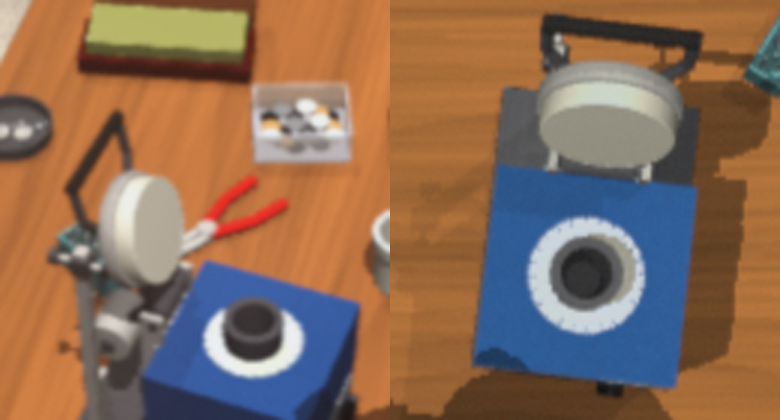

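The crucible's rim sits flush on the white ring in both views, the lid stands open on its stop, and the gripper is clear. I'm handing it in.

```bash
python3 -c "
from rig import robot
print(robot.sign_off())"
```

```text
the job is handed in; nothing more can be done
None
```

The job is handed in at about 54 s: the lid rests open on its stop and the crucible is fully home in the well with the gripper clear, though force peaked near 11 N on the bar early in the lift (just over the 10 N rocking limit, no furnace shift seen afterwards) and at 9 N for a moment as the rim seated.

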